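# Centre-punch the drill spot of a bracket blank

## Robot

A 6-joint arm with a two-finger parallel gripper is mounted at the origin on a cart in front of the work surface, level with it; the furniture and walls round the work are solid. World frame = base frame: x ahead of the robot, y to its left, z up, the work surface at z = 0. Lengths are in mm, angles in rad, forces in N, time in s.
With the tool pointing down it reaches from about 325 to 925 mm from the base axis. Payload 3.1 kg.
Tool frame: the origin (TCP) lies midway between the tips of the shut fingers; the grasp point (between the pads) lies 19 mm behind it; y points along the fingers, z is the direction in which the jaws open and shut, and the axes are right-handed (so a half turn about y gives the same grasp; the last joint's range is limited). The gripper opens to 85 mm and grips with 20 to 120 N. Pads are 22 mm wide; open, the fingers measure 114 mm over their backs; the gripper's body (76 mm by 85 mm) begins 54 mm behind the grasp point. The pads swing forward as they close: fully open they stand 13 mm farther back than shut.
Start: joints at [-0.112, 0.217, 1.613, -0, 1.311, -0.112], TCP at [625.011, 0.021, 231.3] pointing down, gripper open.
Joint ranges: [-2.75, 2.75], [-0.78, 2.1], [0.31, 2.55], [-1.13, 4.27], [0.13, 2.63], [-2.58, 2.58]. Speed limits (rad/s): [2.79, 2.79, 3.14, 3.14, 3.14, 3.14].

## Interface

Orientations are given as a unit quaternion [w, x, y, z].
In Python, from cell import robot gives the robot as it stands.
- The arm moves only by the tool send_rows, never from a script. Its argument "targets" is a list of rows, each an object of numbers: "x", "y", "z": the shift along the tool's x, y, z in mm; "wx", "wy", "wz": the turn, a rotation vector about the tool's x, y, z in degrees. In form: [{"x": .., "y": .., "z": .., "wx": .., "wy": .., "wz": ..}, ...]. A call has 1 to 10 rows; each row is the pose to reach, as a shift and turn from the pose commanded when the call began, along the tool's axes at that moment; what a row does not reach only later rows make up. A row lasts 1/8 s, in which the tool goes at most 62.5 mm and 10.7 degrees, less where a joint would pass 70% of its speed; a pose out of reach is approached as far as the arm can. A call with a gripper value outside its range is refused whole. "gripper" is the finger opening in mm, from 0 to 85.4, set as the call begins (left out, the last holds). The fingers move at their own pace and stop on an object; "grip_force" is the grip in N (left out, the last holds). Time passes only in rows, so rows that repeat a pose let the fingers close. It gives the time, the measured TCP pose, the force and the opening at its end, in the units of the state.
- robot.read_state(): the state, without advancing time (a new reading comes with each control period).
- robot.grab_frame(name): name is "scene" or "side" or "wrist"; returns the picture (384x512x3 uint8, blue, green, red); there is no depth.
- robot.get_calibration(name): a dict with "fov_y" (degrees; the focal length in pixels is half the picture's height over the tangent of half this angle, whatever the lens; pixels are square), "cx", "cy" (the principal point, pixels), "world_to_cam" (4x4, takes a point from world to camera coordinates). Camera axes: x right, y up, looking along -z (the intrinsics and any distortion apply to the point x, -y, -z); pixel columns grow to the right and rows downward; lengths in mm; the calibration is good to about 2 mm. A picture is of the moment at which its call begins: read the wrist's pose just before it. get_calibration takes no time and is no camera call; for the wrist camera it gives the pose at the moment of the call.
- robot.finish_job(): hands the job in, once; it reports no verdict.
The state is a dict: "clock": time; "joint_positions": joint angles; "qvel": joint speeds; "effort": joint torques, N m; "tool_pos": TCP position; "orientation": TCP orientation; "force": force on the tool from outside, world axes, zero at the start; "ft_torque": the same for the moment, N m; "gripper_width": finger opening in mm.
Only numpy, scipy, OpenCV 4.12 (cv2) and the standard library are available. Lean on these libraries where they do the work, as an engineer would, in place of code of your own. Each camera call takes 0.05 s, during which the arm holds its last target.

## Task

Stand the small steel spring punch on its foot inside the scribed ring (the drill spot with the cross) on the aluminium bracket blank, let go of it, then press its cap straight down until the hidden spring snaps. Do not fire it anywhere else; leave it standing upright in the ring with the cap sprung back up.

Things in the scene. Friction and masses are not known exactly. Their poses are not given: they have to be found in the camera images.
- punch_centre (a point): Centre, 38 mm above the underside, of the loose upright steel spring punch (z up), 76 mm tall, 0.3 kg: round foot 44 mm across, 8 mm thick; body with dark grooves to grip, 30 mm across, 8 to 52 mm up; thin stem; flat push cap 26 mm across, its top 38 mm above this point. Starts on the worktop (z = 0); a white bottle and a plastic beaker stand about too, not needed.
- punch_cap (a joint): Travel of the punch's cap down into the body, in m: 0 when up, 0.014 at its stop. It resists with 3 N at first, rising to about 14 N at 0.0075, then the spring snaps and it falls away to about 5 N at the stop, so a force stop below 18 N halts too soon. It has fired once past 0.0105. The cap springs back up when let go.
- drill_spot (a point): Centre of the scribed ring (68 mm across, with a cross) on the level top face of the aluminium bracket blank, 16 mm above the worktop, z up. The blank, 180 x 94 mm on a 200 x 110 mm plywood board, is fixed to the worktop. The ring's centre lies 36 mm from the blank's middle along x; two drilled 12 mm holes, not to be used, are near the other end.
Mind the look-alikes: they are no part of the job. Leave any purple look-alike of the part that bears punch_centre alone.

How it is judged:
By the outcome, as a careful person would: the job done as asked, in the order asked, and still so for the second after the job is handed in, with the robot touching nothing.
It also fails if it takes over 42 s, if anything falls off the work surface, if the arm or the gripper's body presses on something with over 40 N, if the wrist force passes 120 N, or if a joint passes its speed limit or range.

## Working session

There is one attempt and no reset: what is moved stays moved. The work goes in short steps, Python scripts to look and compute and a tool call to move; the robot and the scene stay as the last step left them, time stands still between calls to the robot, and variables do not carry over. Pictures are saved under pics/ and viewed, and the job is handed in when it is done.

Besides the shell and the picture viewer there is one more tool, called after "Request:" as name([rows], argument=value, ...), one row to a line, values as JSON. send_rows: Moves the arm, as the interface text tells. Its arguments: {"type":"object","properties":{"targets":{"type":"array"},"gripper":{"type":"number"},"grip_force":{"type":"number"}},"required":["targets"]}

```bash
ls; mkdir -p pics; python3 - <<'E'
from cell import robot
import cv2, json
for n in ("scene","side","wrist"):
    c=robot.get_calibration(n); print(n,{k:(v.tolist() if hasattr(v,'tolist') else v) for k,v in c.items()})
    cv2.imwrite(f"pics/{n}0.png",robot.grab_frame(n))
s=robot.read_state(); print(s)
E
```

```text
pics
scene {'fov_y': 52.27011896272362, 'cx': 251.32695895758755, 'cy': 193.44099292357805, 'world_to_cam': [[-0.7558488100849703, -0.6546809594411197, -0.009242166325555615, 420.59006848400975], [0.5059344458668767, -0.5929600036208446, 0.6264413544709069, -278.7652721510664], [-0.41559946195647374, 0.4688190220663224, 0.7794137615992333, -747.9250163188323], [0.0, 0.0, 0.0, 1.0]]}
side {'fov_y': 55.25876526103738, 'cx': 252.2717274547315, 'cy': 186.5909592693816, 'world_to_cam': [[-0.8553857950053676, -0.5176435500208912, -0.018981486369735685, 441.0847188436644], [0.23716019600649405, -0.4239497686301868, 0.8740833113088095, -177.7269196838294], [-0.46051078503461434, 0.7431767951168691, 0.48540505566652586, -664.3673217690225], [0.0, 0.0, 0.0, 1.0]]}
wrist {'fov_y': 58.05140718127216, 'cx': 248.46963040588972, 'cy': 184.79205809684225, 'world_to_cam': [[0.9999984949655849, -6.627647447793869e-06, -0.0017349416824703075, -625.0574910586051], [-0.00045571739769819275, 0.9638757596768734, -0.2663518579416818, 33.304829011798354], [0.0016740335183976394, 0.2663522477160776, 0.9638743059903478, -379.1426931969396], [0.0, 0.0, 0.0, 1.0]]}
{'clock': 0.15, 'joint_positions': array([-1.12265332e-01,  2.17603845e-01,  1.61460928e+00, -1.78465162e-07,
        1.31129276e+00, -1.12228321e-01]), 'qvel': array([ 0.00253686, -0.003858  , -0.00518479,  0.00013724, -0.00047163,
       -0.0007513 ]), 'effort': array([-7.99202871e-05, -3.97448480e+01, -3.04417098e+01, -1.00294717e-04,
        5.82056644e-03,  2.66571755e-05]), 'tool_pos': array([6.24359343e+02, 5.35206176e-02, 2.30231146e+02]), 'orientation': array([ 0.49956876, -0.5004123 ,  0.50053785, -0.49948018]), 'force': array([-0.43797989, -1.45896559, -0.61469368]), 'ft_torque': array([-0.06357047, -0.00136943,  0.00588386]), 'gripper_width': 85.27979880191164}
```

View pics/scene0.png

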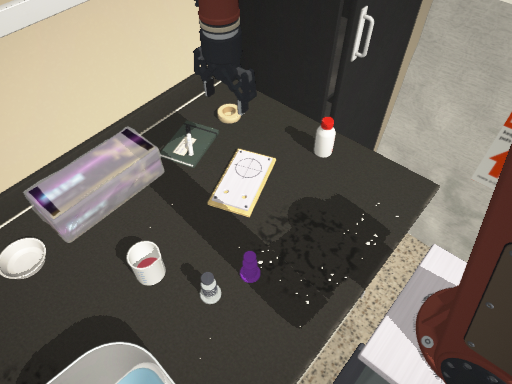

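View pics/side0.png

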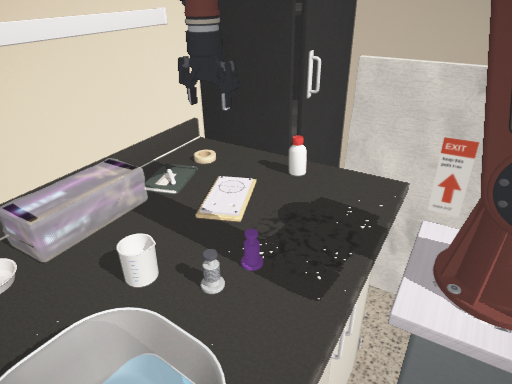

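View pics/wrist0.png

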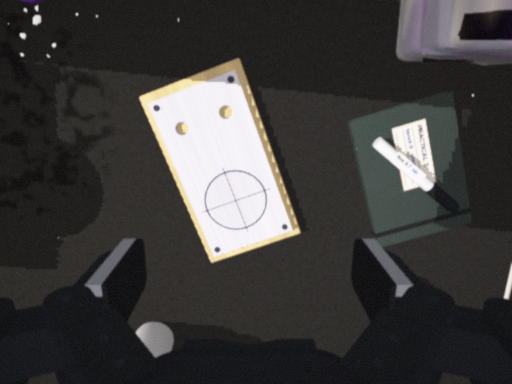

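The scene view shows the steel punch at about (210,288), the purple look-alike at (250,268), the ring at (249,168) and the beaker at (147,263). The side view shows the punch at (212,272). The wrist view shows the ring at (236,200). Next I'll zoom in and measure.

```bash
cat > h.py <<'E'
import numpy as np, cv2
from cell import robot
def cal(n): return robot.get_calibration(n)
def ray(c,u,v):
    f=192/np.tan(np.radians(c['fov_y']/2)); M=np.array(c['world_to_cam'])
    d=np.array([(u-c['cx'])/f,-(v-c['cy'])/f,-1.]); R=M[:3,:3]
    return -R.T@M[:3,3], R.T@d
def onz(c,u,v,z):
    o,d=ray(c,u,v); return o+d*(z-o[2])/d[2]
def proj(c,p):
    f=192/np.tan(np.radians(c['fov_y']/2)); M=np.array(c['world_to_cam'])
    q=M[:3,:3]@np.array(p,float)+M[:3,3]; return np.array([c['cx']+f*q[0]/-q[2], c['cy']-f*q[1]/-q[2]])
E
python3 - <<'E'
from h import *
for n,p in (("scene",(249,168)),("side",(232,186)),("wrist",(236,200))): print('ring',n,onz(cal(n),*p,16).round(1))
for n,p in (("scene",(211,294)),("side",(212,283))): print('foot',n,onz(cal(n),*p,6).round(1))
for n,p in (("scene",(208,276)),("side",(210,254))): print('cap',n,onz(cal(n),*p,76).round(1))
print('purple',onz(cal('scene'),250,273,6).round(1)); print('beaker',onz(cal('scene'),150,275,0).round(1)); print('grey',onz(cal('wrist'),155,340,0))
a=cv2.imread('pics/scene0.png')[225:320,110:280]; b=cv2.imread('pics/side0.png')[215:310,110:280]
cv2.imwrite('pics/z0.png',np.vstack([cv2.resize(x,None,fx=3,fy=3,interpolation=2) for x in (a,b)]))
w=cv2.imread('pics/wrist0.png')[50:270,130:310]; cv2.imwrite('pics/z1.png',cv2.resize(w,None,fx=2.5,fy=2.5,interpolation=2))
E
```

```text
ring scene [605.3 -47.4  16. ]
ring side [608.3 -49.7  16. ]
ring wrist [611.7 -47.   16. ]
foot scene [440.4 260.5   6. ]
foot side [444.9 259.5   6. ]
cap scene [443.6 256.5  76. ]
cap side [441.9 260.9  76. ]
purple [410.8 172.4   6. ]
beaker [572.5 313.3   0. ]
grey [ 505.71887062 -240.2611805     0.        ]
```

View pics/z0.png

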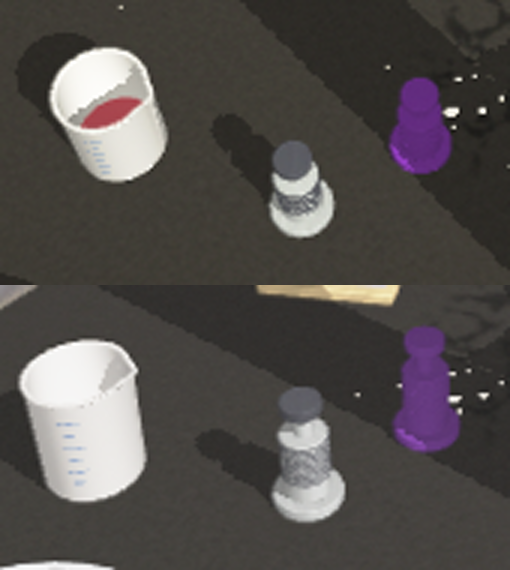

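View pics/z1.png

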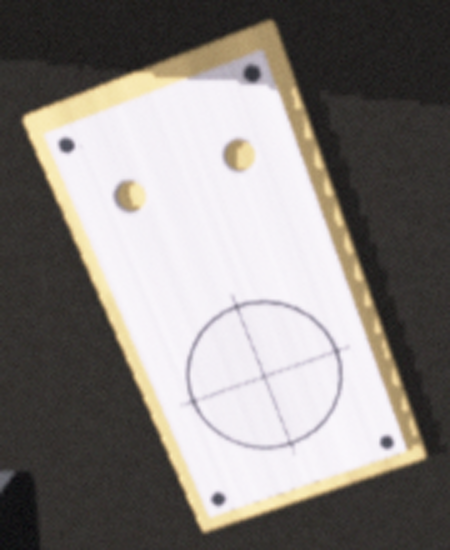

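```bash
cat >> h.py <<'E'
from scipy.spatial.transform import Rotation as Ro
def state():
    s=robot.read_state(); q=s['orientation']; R=Ro.from_quat([q[1],q[2],q[3],q[0]]).as_matrix()
    print('t',round(s['clock'],2),'tcp',s['tool_pos'].round(1),'F',s['force'].round(1),'w',round(s['gripper_width'],1)); return s,R
E
python3 - <<'E'
from h import *
s,R=state(); print(R.round(3))
M=np.array(cal('wrist')['world_to_cam']);print(-M[:3,:3].T@M[:3,3])
# ring by ellipse fit in wrist
E
```

```text
t 0.15 tcp [6.244e+02 1.000e-01 2.302e+02] F [-0.4 -1.5 -0.6] w 85.3
[[-0.    -0.002  1.   ]
 [-1.     0.    -0.   ]
 [-0.    -1.    -0.002]]
[625.77060036  68.87239507 373.39398821]
```

Request:
send_rows([
  {"x": -40,"y": 10,"z": -28},
  {"x": -85,"y": 25,"z": -60},
  {"x": -130,"y": 40,"z": -91},
  {"x": -175,"y": 55,"z": -123},
  {"x": -220,"y": 68,"z": -155},
  {"x": -245,"y": 78,"z": -172},
  {"x": -259,"y": 81,"z": -182},
  {"x": -259,"y": 81,"z": -182},
  {"x": -259,"y": 81,"z": -182},
], gripper=85)

```text
$.targets[0]: bad value
```

```bash
python3 - <<'E'
from h import *
s,R=state(); c=cal('wrist'); im=robot.grab_frame('wrist'); cv2.imwrite('pics/w1.png',im)
for z in (8,76): print(proj(c,(443,259,z)))
np.save('c1.npy',c['world_to_cam'])
E
```

```text
t 0.15 tcp [6.244e+02 1.000e-01 2.302e+02] F [-0.4 -1.5 -0.6] w 85.3
[  39.52458734 -136.98675084]
[ -18.58522677 -199.72675998]
```

View pics/w1.png

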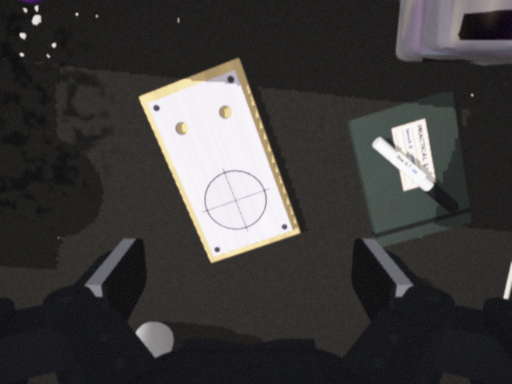

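The move was refused, because every key is needed in each row. The picture is the same start view, with the ring at (236,200).

Request:
send_rows([
  {"x": -40,"y": 10,"z": -28,"wx": 0,"wy": 0,"wz": 0},
  {"x": -85,"y": 25,"z": -60,"wx": 0,"wy": 0,"wz": 0},
  {"x": -130,"y": 40,"z": -91,"wx": 0,"wy": 0,"wz": 0},
  {"x": -175,"y": 55,"z": -123,"wx": 0,"wy": 0,"wz": 0},
  {"x": -220,"y": 68,"z": -155,"wx": 0,"wy": 0,"wz": 0},
  {"x": -245,"y": 78,"z": -172,"wx": 0,"wy": 0,"wz": 0},
  {"x": -259,"y": 81,"z": -182,"wx": 0,"wy": 0,"wz": 0},
  {"x": -259,"y": 81,"z": -182,"wx": 0,"wy": 0,"wz": 0},
  {"x": -259,"y": 81,"z": -182,"wx": 0,"wy": 0,"wz": 0},
], gripper=85)

```text
clock: 1.32
tool_pos: [444.2, 258.5, 150.9]
orientation: [-0.5, 0.499, -0.5, 0.501]
force: [0.6, -0.8, 0.7]
gripper_width: 84.6
```

```bash
python3 - <<'E'
from h import *
s,R=state(); c=cal('wrist'); im=robot.grab_frame('wrist'); cv2.imwrite('pics/w2.png',im)
for z in (8,76): print(proj(c,(443,259,z)))
np.save('c1.npy',c['world_to_cam'])
E
```

```text
t 1.32 tcp [444.2 258.5 150.9] F [ 0.6 -0.8  0.7] w 84.6
[245.29648195 172.48874759]
[244.59024981 196.42454149]
```

View pics/w2.png

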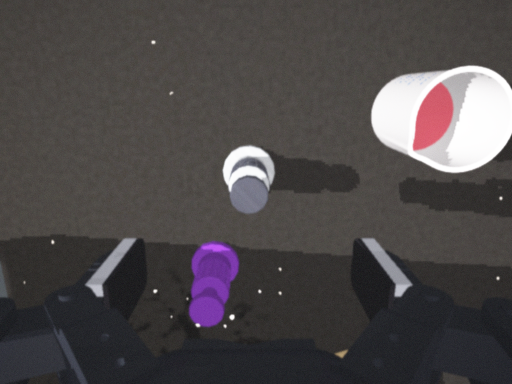

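The wrist view shows the punch's foot at (249,171) and its cap at (248,195), midway between the fingers, whose inner edges are at 145 and 352. The purple look-alike is at (212,285), clear of them. I'll descend and grip.

Request:
send_rows([
  {"x": 0,"y": 25,"z": 0,"wx": 0,"wy": 0,"wz": 0},
  {"x": 0,"y": 55,"z": 0,"wx": 0,"wy": 0,"wz": 0},
  {"x": 0,"y": 85,"z": 0,"wx": 0,"wy": 0,"wz": 0},
  {"x": 0,"y": 110,"z": 0,"wx": 0,"wy": 0,"wz": 0},
  {"x": 0,"y": 128,"z": 0,"wx": 0,"wy": 0,"wz": 0},
  {"x": 0,"y": 136,"z": 0,"wx": 0,"wy": 0,"wz": 0},
  {"x": 0,"y": 136,"z": 0,"wx": 0,"wy": 0,"wz": 0},
  {"x": 0,"y": 136,"z": 0,"wx": 0,"wy": 0,"wz": 0},
])

```text
clock: 2.38
tool_pos: [444.0, 259.4, 15.3]
orientation: [0.501, -0.499, 0.5, -0.5]
force: [0.2, 0.5, 0.5]
gripper_width: 84.9
```

Request:
send_rows([
  {"x": 0,"y": 0,"z": 0,"wx": 0,"wy": 0,"wz": 0},
  {"x": 0,"y": 0,"z": 0,"wx": 0,"wy": 0,"wz": 0},
  {"x": 0,"y": 0,"z": 0,"wx": 0,"wy": 0,"wz": 0},
  {"x": 0,"y": 0,"z": 0,"wx": 0,"wy": 0,"wz": 0},
  {"x": 0,"y": 0,"z": 0,"wx": 0,"wy": 0,"wz": 0},
  {"x": 0,"y": 0,"z": 0,"wx": 0,"wy": 0,"wz": 0},
  {"x": 0,"y": 0,"z": 0,"wx": 0,"wy": 0,"wz": 0},
  {"x": 0,"y": 0,"z": 0,"wx": 0,"wy": 0,"wz": 0},
], gripper=24, grip_force=40)

```text
clock: 3.38
tool_pos: [443.8, 259.3, 14.9]
orientation: [0.5, -0.5, 0.5, -0.5]
force: [0.1, -1.3, 5.3]
gripper_width: 29.6
```

```bash
python3 - <<'E'
from h import *
s,R=state(); c=cal('wrist'); a=robot.grab_frame('wrist');b=robot.grab_frame('side'); cv2.imwrite('pics/w3.png',cv2.resize(np.hstack([a,b]),None,fx=.78,fy=.78))
E
```

```text
t 3.38 tcp [443.8 259.3  14.9] F [ 0.1 -1.3  5.3] w 29.6
```

View pics/w3.png

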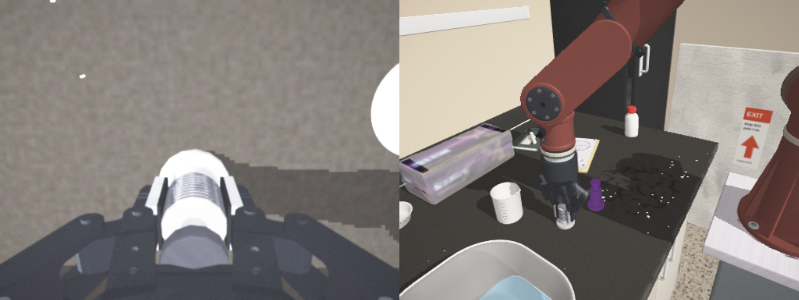

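Gripped at 29.6 mm, with the body between the pads. I'll lift and carry it to the ring.

Request:
send_rows([
  {"x": 0,"y": -20,"z": 0,"wx": 0,"wy": 0,"wz": 0},
  {"x": 0,"y": -50,"z": 0,"wx": 0,"wy": 0,"wz": 0},
  {"x": 0,"y": -80,"z": 0,"wx": 0,"wy": 0,"wz": 0},
  {"x": 12,"y": -100,"z": 7,"wx": 0,"wy": 0,"wz": 0},
  {"x": 40,"y": -100,"z": 22,"wx": 0,"wy": 0,"wz": 0},
  {"x": 80,"y": -100,"z": 43,"wx": 0,"wy": 0,"wz": 0},
  {"x": 120,"y": -100,"z": 65,"wx": 0,"wy": 0,"wz": 0},
  {"x": 160,"y": -100,"z": 87,"wx": 0,"wy": 0,"wz": 0},
  {"x": 200,"y": -100,"z": 108,"wx": 0,"wy": 0,"wz": 0},
  {"x": 240,"y": -100,"z": 130,"wx": 0,"wy": 0,"wz": 0},
])

```text
clock: 4.72
tool_pos: [570.9, 18.1, 111.7]
orientation: [0.499, -0.501, 0.502, -0.498]
force: [0.3, 1.2, -3.3]
gripper_width: 28.8
```

Request:
send_rows([
  {"x": 30,"y": 0,"z": 16,"wx": 0,"wy": 0,"wz": 0},
  {"x": 55,"y": 10,"z": 30,"wx": 0,"wy": 0,"wz": 0},
  {"x": 66,"y": 30,"z": 36,"wx": 0,"wy": 0,"wz": 0},
  {"x": 66,"y": 50,"z": 36,"wx": 0,"wy": 0,"wz": 0},
  {"x": 66,"y": 65,"z": 36,"wx": 0,"wy": 0,"wz": 0},
  {"x": 66,"y": 70,"z": 36,"wx": 0,"wy": 0,"wz": 0},
  {"x": 66,"y": 70,"z": 36,"wx": 0,"wy": 0,"wz": 0},
  {"x": 66,"y": 70,"z": 36,"wx": 0,"wy": 0,"wz": 0},
])

```text
clock: 5.72
tool_pos: [609.9, -46.8, 45.3]
orientation: [0.501, -0.5, 0.499, -0.5]
force: [0.7, 0.4, -2.5]
gripper_width: 29.3
```

```bash
python3 - <<'E'
from h import *
s,R=state(); a=robot.grab_frame('wrist');b=robot.grab_frame('side');c=robot.grab_frame('scene')
z=lambda i,x,y:cv2.resize(i[y:y+150,x:x+200],(400,300),interpolation=2)
cv2.imwrite('pics/w4.png',np.vstack([np.hstack([cv2.resize(a,(400,300)),z(b,130,80)]),np.hstack([z(c,150,60),cv2.resize(c,(400,300))])]))
for n in('side','scene'):print(n,proj(cal(n),(609,-47.5,16)),proj(cal(n),(609,-47.5,30)))
E
```

```text
t 5.72 tcp [609.9 -46.8  45.3] F [ 0.7  0.4 -2.5] w 29.3
side [231.31231919 186.27914326] [231.06385332 181.62819244]
scene [247.93095333 167.29558388] [247.84325675 163.57806365]
```

View pics/w4.png

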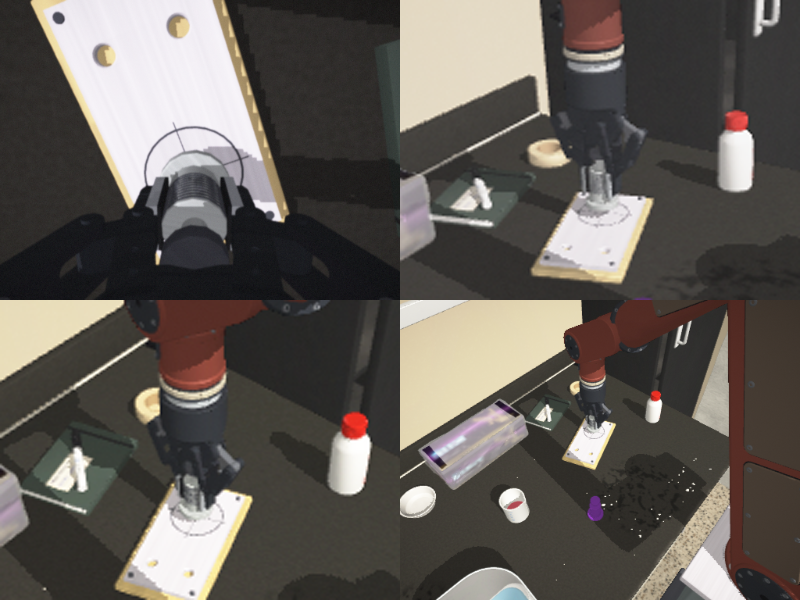

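The punch is held above the ring: in the wrist picture the ring spans columns 145–243 and the foot is centred near 198. I'll lower it onto the blank.

Request:
send_rows([
  {"x": 0,"y": 5,"z": 0,"wx": 0,"wy": 0,"wz": 0},
  {"x": 0,"y": 9,"z": 0,"wx": 0,"wy": 0,"wz": 0},
  {"x": 0,"y": 12,"z": 0,"wx": 0,"wy": 0,"wz": 0},
  {"x": 0,"y": 13,"z": 0,"wx": 0,"wy": 0,"wz": 0},
  {"x": 0,"y": 14,"z": 0,"wx": 0,"wy": 0,"wz": 0},
  {"x": 0,"y": 14,"z": 0,"wx": 0,"wy": 0,"wz": 0},
  {"x": 0,"y": 14,"z": 0,"wx": 0,"wy": 0,"wz": 0},
])

```text
clock: 6.75
tool_pos: [608.6, -46.9, 30.9]
orientation: [-0.5, 0.5, -0.5, 0.5]
force: [-4.9, 0.7, 4.8]
gripper_width: 29.2
```

```bash
python3 - <<'E'
from h import *
s,R=state(); a=robot.grab_frame('wrist');b=robot.grab_frame('side')
z=lambda i,x,y:cv2.resize(i[y:y+75,x:x+100],(400,300),interpolation=2)
cv2.imwrite('pics/w5.png',np.hstack([cv2.resize(a,(400,300)),z(b,180,140)]))
E
```

```text
t 6.75 tcp [608.6 -46.9  30.9] F [-4.9  0.7  4.8] w 29.2
```

View pics/w5.png

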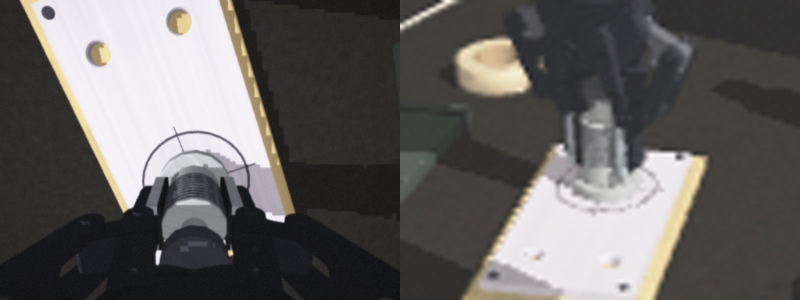

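It is in contact (Fz went from −2.5 to +4.8 N), and the foot lies well inside the ring in both views. Release and rise.

Request:
send_rows([
  {"x": 0,"y": 0,"z": 0,"wx": 0,"wy": 0,"wz": 0},
  {"x": 0,"y": 0,"z": 0,"wx": 0,"wy": 0,"wz": 0},
  {"x": 0,"y": 0,"z": 0,"wx": 0,"wy": 0,"wz": 0},
  {"x": 0,"y": 0,"z": 0,"wx": 0,"wy": 0,"wz": 0},
  {"x": 0,"y": 0,"z": 0,"wx": 0,"wy": 0,"wz": 0},
  {"x": 0,"y": 0,"z": 0,"wx": 0,"wy": 0,"wz": 0},
], gripper=80)

```text
clock: 7.6
tool_pos: [609.0, -47.0, 30.2]
orientation: [0.5, -0.5, 0.5, -0.5]
force: [-0.7, -0.3, -0.1]
gripper_width: 79.7
```

Request:
send_rows([
  {"x": 0,"y": -15,"z": 0,"wx": 0,"wy": 0,"wz": 0},
  {"x": 0,"y": -40,"z": 0,"wx": 0,"wy": 0,"wz": 0},
  {"x": 0,"y": -70,"z": 0,"wx": 0,"wy": 0,"wz": 0},
  {"x": 0,"y": -100,"z": 0,"wx": 0,"wy": 0,"wz": 0},
  {"x": 0,"y": -125,"z": 0,"wx": 0,"wy": 0,"wz": 0},
  {"x": 0,"y": -130,"z": 0,"wx": 0,"wy": 0,"wz": 0},
  {"x": 0,"y": -130,"z": 0,"wx": 0,"wy": 0,"wz": 0},
  {"x": 0,"y": -130,"z": 0,"wx": 0,"wy": 0,"wz": 0},
])

```text
clock: 8.6
tool_pos: [607.9, -46.8, 158.8]
orientation: [0.499, -0.501, 0.501, -0.499]
force: [0.4, -0.1, -0.2]
gripper_width: 79.7
```

```bash
python3 - <<'E'
from h import *
s,R=state(); c=cal('wrist'); a=robot.grab_frame('wrist');b=robot.grab_frame('side')
z=lambda i,x,y:cv2.resize(i[y:y+75,x:x+100],(400,300),interpolation=2)
cv2.imwrite('pics/w6.png',np.hstack([a,cv2.resize(z(b,180,140),(280,210)).repeat(1,0) if 0 else cv2.copyMakeBorder(cv2.resize(z(b,180,140),(280,210)),0,174,0,0,cv2.BORDER_CONSTANT)]))
print(proj(c,(*s['tool_pos'][:2],92)),proj(c,(*s['tool_pos'][:2],16)))
E
```

```text
t 8.6 tcp [607.9 -46.8 158.8] F [ 0.4 -0.1 -0.2] w 79.7
[246.82049738 201.10050053] [247.43129663 173.22901015]
```

View pics/w6.png

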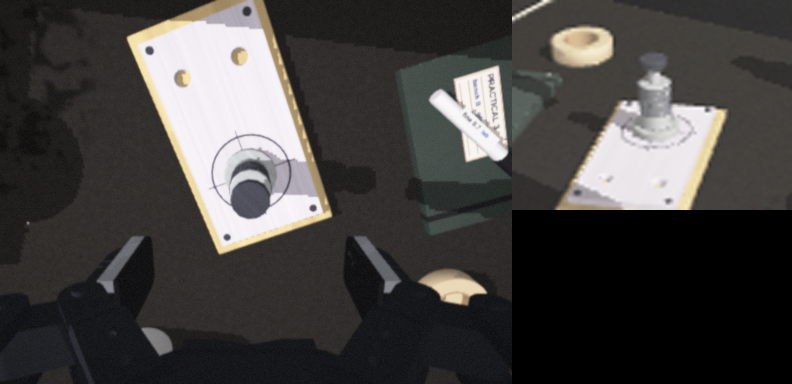

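The punch stands upright with its foot at (250,173), concentric with the ring at about (251,172), and the cap is at (250,197). I'll shut the fingers and come down to just above the cap, whose top is at z≈92.

Request:
send_rows([
  {"x": -1,"y": 0,"z": 0,"wx": 0,"wy": 0,"wz": 0},
  {"x": -1,"y": 0,"z": 0,"wx": 0,"wy": 0,"wz": 0},
  {"x": -1,"y": 0,"z": 0,"wx": 0,"wy": 0,"wz": 0},
  {"x": -1,"y": 0,"z": 0,"wx": 0,"wy": 0,"wz": 0},
  {"x": -1,"y": 0,"z": 0,"wx": 0,"wy": 0,"wz": 0},
  {"x": -1,"y": 20,"z": 0,"wx": 0,"wy": 0,"wz": 0},
  {"x": -1,"y": 40,"z": 0,"wx": 0,"wy": 0,"wz": 0},
  {"x": -1,"y": 55,"z": 0,"wx": 0,"wy": 0,"wz": 0},
  {"x": -1,"y": 60,"z": 0,"wx": 0,"wy": 0,"wz": 0},
  {"x": -1,"y": 60,"z": 0,"wx": 0,"wy": 0,"wz": 0},
], gripper=0)

```text
clock: 9.95
tool_pos: [608.7, -45.9, 99.5]
orientation: [0.5, -0.5, 0.5, -0.5]
force: [-0.5, -0.6, 0.2]
gripper_width: 0.0
```

```bash
python3 - <<'E'
from h import *
s,R=state(); c=cal('wrist'); a=robot.grab_frame('wrist');b=robot.grab_frame('side');e=robot.grab_frame('scene')
z=lambda i,x,y:cv2.resize(i[y:y+75,x:x+100],(400,300),interpolation=2)
cv2.imwrite('pics/w7.png',np.vstack([np.hstack([z(e,200,90),z(b,180,115)]),cv2.resize(a,(800,600))[300:]]))
E
```

```text
t 9.95 tcp [608.7 -45.9  99.5] F [-0.5 -0.6  0.2] w 0.0
```

View pics/w7.png

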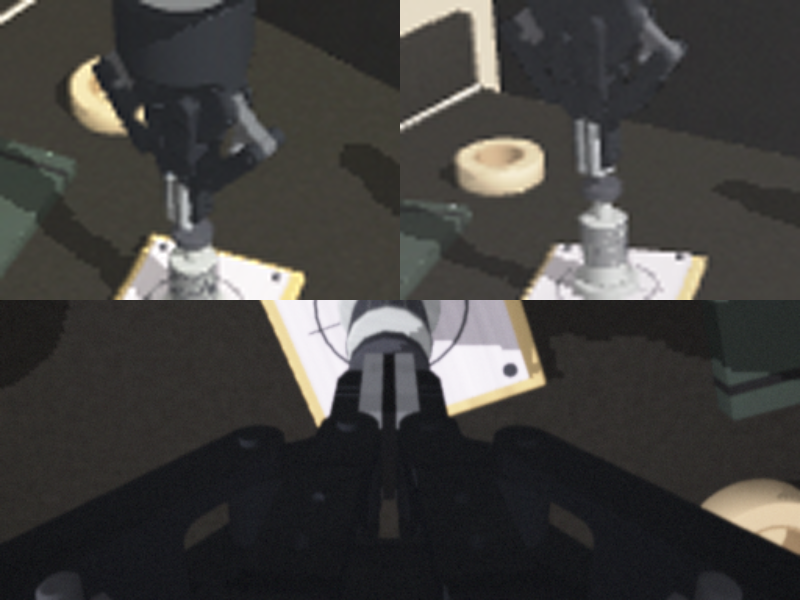

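The shut fingertips are centred over the cap in all three views. I'll press down part way and check the force.

Request:
send_rows([
  {"x": 0,"y": 4,"z": 0,"wx": 0,"wy": 0,"wz": 0},
  {"x": 0,"y": 7,"z": 0,"wx": 0,"wy": 0,"wz": 0},
  {"x": 0,"y": 9,"z": 0,"wx": 0,"wy": 0,"wz": 0},
  {"x": 0,"y": 11,"z": 0,"wx": 0,"wy": 0,"wz": 0},
  {"x": 0,"y": 13,"z": 0,"wx": 0,"wy": 0,"wz": 0},
  {"x": 0,"y": 13,"z": 0,"wx": 0,"wy": 0,"wz": 0},
])

```text
clock: 10.85
tool_pos: [609.6, -46.0, 89.0]
orientation: [-0.5, 0.5, -0.5, 0.5]
force: [-2.4, 1.1, 9.2]
gripper_width: 0.2
```

At 9 N this matches a cap top near z=92 and about 4 mm of travel. Pressing on through the snap.

Request:
send_rows([
  {"x": 0,"y": 2,"z": 0,"wx": 0,"wy": 0,"wz": 0},
  {"x": 0,"y": 4,"z": 0,"wx": 0,"wy": 0,"wz": 0},
  {"x": 0,"y": 6,"z": 0,"wx": 0,"wy": 0,"wz": 0},
  {"x": 0,"y": 8,"z": 0,"wx": 0,"wy": 0,"wz": 0},
  {"x": 0,"y": 8,"z": 0,"wx": 0,"wy": 0,"wz": 0},
])

```text
clock: 11.48
tool_pos: [610.2, -46.1, 82.6]
orientation: [-0.5, 0.5, -0.499, 0.5]
force: [-4.2, 0.5, 14.5]
gripper_width: -0.1
```

Request:
send_rows([
  {"x": 0,"y": 1,"z": 0,"wx": 0,"wy": 0,"wz": 0},
  {"x": 0,"y": 2,"z": 0,"wx": 0,"wy": 0,"wz": 0},
  {"x": 0,"y": 3,"z": 0,"wx": 0,"wy": 0,"wz": 0},
  {"x": 0,"y": 3,"z": 0,"wx": 0,"wy": 0,"wz": 0},
])

```text
clock: 11.98
tool_pos: [609.4, -46.0, 78.1]
orientation: [0.5, -0.5, 0.5, -0.5]
force: [-3.6, 0.5, 9.5]
gripper_width: 0.2
```

The force has fallen at z=78.1, so it has snapped. I'll push a little more to confirm the stop.

Request:
send_rows([
  {"x": 0,"y": 1,"z": 0,"wx": 0,"wy": 0,"wz": 0},
  {"x": 0,"y": 1.5,"z": 0,"wx": 0,"wy": 0,"wz": 0},
  {"x": 0,"y": 1.5,"z": 0,"wx": 0,"wy": 0,"wz": 0},
])

```text
clock: 12.35
tool_pos: [610.1, -46.1, 78.2]
orientation: [-0.5, 0.5, -0.5, 0.5]
force: [-4.1, 1.0, 14.9]
gripper_width: -0.1
```

```bash
python3 - <<'E'
from h import *
s,R=state(); b=robot.grab_frame('side');e=robot.grab_frame('scene')
z=lambda i,x,y:cv2.resize(i[y:y+75,x:x+100],(400,300),interpolation=2)
cv2.imwrite('pics/w8.png',np.hstack([z(e,200,110),z(b,180,130)]))
E
```

```text
t 12.35 tcp [610.1 -46.1  78.2] F [-4.1  1.  14.9] w -0.1
```

View pics/w8.png

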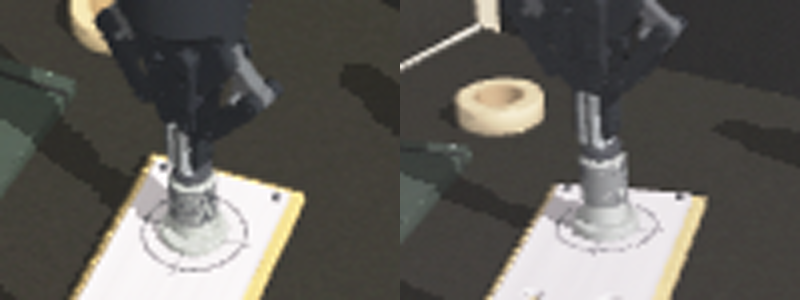

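The cap is down on the body and at its stop: z stays at 78.2 while the force rises to 15 N. Now I'll rise straight up.

Request:
send_rows([
  {"x": 0,"y": -4,"z": 0,"wx": 0,"wy": 0,"wz": 0},
  {"x": 0,"y": -10,"z": 0,"wx": 0,"wy": 0,"wz": 0},
  {"x": 0,"y": -18,"z": 0,"wx": 0,"wy": 0,"wz": 0},
  {"x": 0,"y": -30,"z": 0,"wx": 0,"wy": 0,"wz": 0},
  {"x": 0,"y": -55,"z": 0,"wx": 0,"wy": 0,"wz": 0},
  {"x": 0,"y": -80,"z": 0,"wx": 0,"wy": 0,"wz": 0},
  {"x": 0,"y": -95,"z": 0,"wx": 0,"wy": 0,"wz": 0},
  {"x": 0,"y": -100,"z": 0,"wx": 0,"wy": 0,"wz": 0},
  {"x": 0,"y": -100,"z": 0,"wx": 0,"wy": 0,"wz": 0},
  {"x": 0,"y": -100,"z": 0,"wx": 0,"wy": 0,"wz": 0},
])

```text
clock: 13.7
tool_pos: [608.2, -45.8, 173.5]
orientation: [0.5, -0.5, 0.501, -0.499]
force: [-0.2, -0.2, -0.6]
gripper_width: 0.0
```

```bash
python3 - <<'E'
from h import *
s,R=state(); a=robot.grab_frame('wrist');b=robot.grab_frame('side');e=robot.grab_frame('scene')
z=lambda i,x,y:cv2.resize(i[y:y+75,x:x+100],(400,300),interpolation=2)
cv2.imwrite('pics/w9.png',np.vstack([np.hstack([z(e,200,110),z(b,180,130)]),np.hstack([cv2.resize(a,(400,300)),cv2.resize(e,(400,300))])]))
E
```

```text
t 13.7 tcp [608.2 -45.8 173.5] F [-0.2 -0.2 -0.6] w 0.0
```

View pics/w9.png

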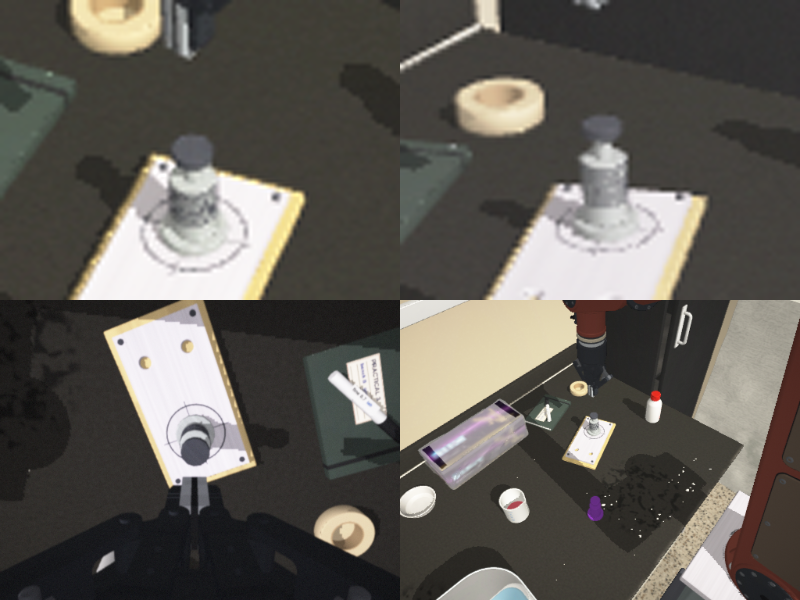

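The punch stands upright in the ring with its cap back up on the stem (side inset about (602,130)). The arm is clear and nothing else has moved.

```bash
python3 -c "
from cell import robot
print(robot.finish_job())"
```

```text
the job is handed in; nothing more can be done
None
```

The steel spring punch is standing upright in the scribed ring, fired once, with its cap sprung back up. I handed the job in at about 13.9 s.

- **Placing:** I gripped the punch by its body (29.6 mm opening), stood it in the ring and let go. The wrist view then showed foot and ring concentric to about 1 px. The side view before release suggested an offset of about 4–5 mm, still inside the ring's 12 mm margin.
- **Firing:** I pressed the cap with the shut fingertips. The force rose to about 14.5 N, then fell to 9.5 N. The fingertips stopped at z = 78 mm, about 14 mm of travel, and a further push raised the force to 15 N without moving, so the cap was at its stop. The 9.5 N is higher than the 5 N expected there, probably because the fingertips were already against the stop.
- **Last checks:** The final pictures show the punch upright in the ring with the cap up, and the arm about 80 mm clear with near-zero force. The purple look-alike, beaker and bottle were not touched.

One move call was refused early on for missing keys; it moved nothing.

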